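Set the filter lid to its bleed mark and hold it there

ROBOT

A 6-joint arm with a two-finger parallel gripper is mounted at the origin on the work surface. World frame = base frame: x ahead of the robot, y to its left, z up, the work surface at z = 0. Lengths are in mm, angles in rad, forces in N, time in s.
With the tool pointing down it reaches from about 350 to 850 mm from the base axis. Payload 8.1 kg.
Tool frame: the origin (TCP) lies at the very end of the fingers, on their centre line; the grasp point (between the pads) lies 19 mm behind it; x points along the fingers, z is the direction in which the jaws open and shut, and the axes are right-handed (so a half turn about x gives the same grasp; the last joint's range is limited). The gripper opens to 93 mm and grips with 3 to 60 N. Pads are 15 mm wide; open, the fingers measure 128 mm over their backs; the gripper's body (75 mm by 188 mm) begins 65 mm behind the grasp point.
Start: joints at [-1.264, 0.13, 1.488, -0, 1.523, -0.085], TCP at [229.131, -554.53, 218.635] pointing down, gripper open.
Joint ranges: [-2.96, 2.96], [-0.89, 2.26], [0.02, 2.5], [-1.34, 4.48], [0, 2.73], [-2.66, 2.66]. Speed limits (rad/s): [2.39, 2.39, 2.79, 3.14, 3.14, 3.14].

INTERFACE

Orientations are given as a unit quaternion [w, x, y, z].
In Python, from bench import r gives the robot as it stands.
- The arm moves only by the tool step_arm, never from a script. Its argument "series" is a list of rows, each a list of 4 numbers: the shift along the tool's x, y, z in cm, then the turn about the tool's x in degrees. In form: [[dx, dy, dz, roll], ...]. A call has 1 to 10 rows; each row shifts and turns the commanded pose from where the row before left it, along the tool's axes as they then stand; what a row does not reach is not made up. A row lasts 1/8 s, in which the tool goes at most 62.5 mm and 10.7 degrees, less where a joint would pass 70% of its speed; a pose out of reach is approached as far as the arm can. A call is refused whole if a number of a shift passes 6.25 or a number of a turn 10.7, either way. A call with a gripper value outside its range is refused whole. "fingers" is the opening, from -1 (shut) to 1 (fully open), so that 0 is half open, set as the call begins (left out, the last holds). The fingers move at their own pace and stop on an object; "squeeze" is the grip in N (left out, the last holds). Time passes only in rows, so rows that do not move let the fingers close. It gives the time, the measured TCP pose, the force and the opening at its end, in the units of the state.
- r.sense(): the state, without advancing time (a new reading comes with each control period).
- r.read_camera(name): name is "scene" or "top" or "wrist"; returns a dict with "color" (480x640x3 uint8, blue, green, red), "mtx" (3x3 intrinsics, pixels), "k1" (the pictures are not rectified: a ray, as slopes to the right and down, at radius r is drawn at 1 + k1 r^2 times it, then the intrinsics apply), "extrinsics" (4x4, takes a point from world to camera coordinates). Camera axes: x right, y up, looking along -z (the intrinsics and any distortion apply to the point x, -y, -z); pixel columns grow to the right and rows downward; lengths in mm; the calibration is good to about 2 mm. A picture is of the moment at which its call begins. There is no depth.
- r.close_job(): hands the job in, once; it reports no verdict.
The state is a dict: "time": time; "qpos": joint angles; "qvel": joint speeds; "joint_torque": joint torques, N m; "position": TCP position; "tool_rot": TCP orientation; "force": force on the tool from outside, world axes, zero at the start; "moment": the same for the moment, N m; "grip_width": finger opening in mm.
Only numpy, scipy, OpenCV 4.12 (cv2) and the standard library are available. Lean on these libraries where they do the work, as an engineer would, in place of code of your own. Each camera call takes 0.05 s, during which the arm holds its last target.

TASK

One canister of the under-sink water filter has just been given its new white cartridge, the other still has its brown spent one: lower the blue bayonet lid into the canister with the white cartridge, lugs through the entry slots at the green marks, until it sits fully down. Then twist it clockwise to the amber mark, half-way to the lock, so that the air can bleed out, without letting it click into the lock, and finish the job still gripping the lid and holding it steady there. Never lower the lid into the other canister, and leave the brush, the strainer and the spray bottle as they stand.

Things in the scene. Friction and masses are not known exactly. Their poses are not given: they have to be found in the camera images.
- lid_grip (a point): Middle of the bar grip of the loose blue bayonet lid, on its axis; 48 mm above the shelf at the start. z up, x along the bar. Bar: 64 mm long (x), 16 mm thick (y), flat-sided, 32 mm tall; this point is 22 mm above its foot (the lid's round top face) and 10 mm below its top. The cover is 99 mm in diameter, 8 mm thick, its underside 30 mm below this point. About 0.19 kg.
- lid: The same lid; origin 48 mm below the grip point, at the centre of the underside of its plug, same axes. Plug: 72 mm in diameter, 18 mm deep below the cover. Two lugs on it, under the ends of the bar (+x and -x): 87 mm over their tips, 15 mm wide, 2 to 8 mm above the origin. White pointers on the cover's rim mark them. The lid is the same turned half round.
- filter_unit: Fixed water filter: white base 125 x 285 mm, two clear upright canisters with blue collars 112 mm in diameter, their axes at y = +75 and -75 mm. Origin on the shelf in the middle. From fully down, a lid turns only clockwise seen from above, easily: green mark 0, amber mark 40 degrees (half-way); a spring catch is met at about 46 and clicks in near 78; red mark and stop at 80 degrees.
- mouth_left (a point): Centre of the mouth of the left (+y) canister at its collar's top, 185 mm above the shelf; the filter's axes. A lip 8 mm thick leaves a hole 77 mm wide with entry slots at +x and -x (green marks), 22 mm wide, 92 mm over their ends: the lid enters with its bar along this x, either way round. Fully down, its grip point is 30 mm above this point, and the lugs are 2 mm under the lip.
- mouth_right (a point): The same for the filter's right (-y) canister, which is alike in all sizes, slots, marks and axes.
- cartridge_new_top (a point): Centre of the top end of the new cartridge, white, 63 mm in diameter, standing on the axis of one of the canisters (left or right), its top 26 mm below that canister's mouth. Fixed in place.
- cartridge_spent_top (a point): Centre of the top end of the spent cartridge, brown, of the same size, standing in the other canister in the same way. Fixed in place.
- brush: Red scrubbing brush with a loop handle, 150 x 52 x 70 mm, loose on the shelf, bristles down; origin at its underside, x along its length. To be left alone.
- strainer: Stainless steel sink strainer, a shallow dish 80 mm in diameter with a small knob, 34 mm tall, loose on the shelf; origin at its underside. To be left alone.
- spray_bottle: Green spray bottle with a white trigger head, 72 mm in diameter, 230 mm tall, loose on the shelf; origin at its underside. To be left alone.
Mind the look-alikes: they are no part of the job. Of the things that look like the lid, the middle-sized one is meant.

How it is judged:
By the outcome, as a careful person would: the job done as asked, in the order asked, and still so for the second after the job is handed in, while the arm keeps its last pose, push and grip.
It also fails if it takes over 45 s, if anything falls off the work surface, if the arm or the gripper's body presses on something with over 40 N, if the wrist force passes 120 N, or if a joint passes its speed limit or range.

## Working session

There is one attempt and no reset: what is moved stays moved. The work goes in short steps, Python scripts to look and compute and a tool call to move; the robot and the scene stay as the last step left them, time stands still between calls to the robot, and variables do not carry over. Pictures are saved under pics/ and viewed, and the job is handed in when it is done.

Besides the shell and the picture viewer there is one more tool, called after "Call:" as a command line: name --pt "numbers of a row" for each row, then --argument value for the rest. step_arm: Moves the arm, as the interface text tells. Its arguments: {"type":"object","properties":{"series":{"type":"array","items":{"type":"array","items":{"type":"number"}}},"fingers":{"type":"number"},"squeeze":{"type":"number"}},"required":["series"]}

```bash
mkdir -p pics; ls; python3 - <<'E'
from bench import r
import cv2,numpy as np
s=r.sense()
print({k:np.round(v,3).tolist() for k,v in s.items()})
for n in("scene","top","wrist"):
    c=r.read_camera(n);cv2.imwrite(f"pics/{n}0.png",c["color"]);print(n,np.round(c["mtx"],1).tolist(),c["k1"],np.round(c["extrinsics"],3).tolist())
E
```

```text
pics
{'time': 0.0, 'qpos': [-1.264, 0.131, 1.489, -0.0, 1.523, -0.085], 'qvel': [-0.001, -0.001, -0.001, 0.001, -0.001, 0.002], 'joint_torque': [0.002, -55.983, -49.177, 0.077, 0.035, -0.0], 'position': [228.963, -553.999, 217.597], 'tool_rot': [0.587, 0.394, 0.588, -0.393], 'force': [0.153, 0.913, 0.64], 'moment': [-0.014, -0.023, -0.028], 'grip_width': 92.71}
scene [[496.0, 0.0, 310.6], [0.0, 496.0, 229.3], [0.0, 0.0, 1.0]] -0.06812810025762328 [[-0.547, 0.837, -0.003, 248.213], [-0.464, -0.3, 0.833, 170.464], [0.697, 0.458, 0.553, -1637.32], [0.0, 0.0, 0.0, 1.0]]
top [[514.9, 0.0, 325.3], [0.0, 514.9, 234.8], [0.0, 0.0, 1.0]] -0.11242869594092332 [[-0.009, -1.0, 0.009, 42.588], [0.991, -0.008, 0.135, -566.611], [-0.134, 0.01, 0.991, -1336.632], [0.0, 0.0, 0.0, 1.0]]
wrist [[394.2, 0.0, 321.4], [0.0, 394.2, 233.8], [0.0, 0.0, 1.0]] -0.016024460341159005 [[0.382, -0.924, -0.002, -599.196], [0.888, 0.368, -0.277, 32.719], [0.257, 0.104, 0.961, -392.203], [0.0, 0.0, 0.0, 1.0]]
```

View pics/scene0.png

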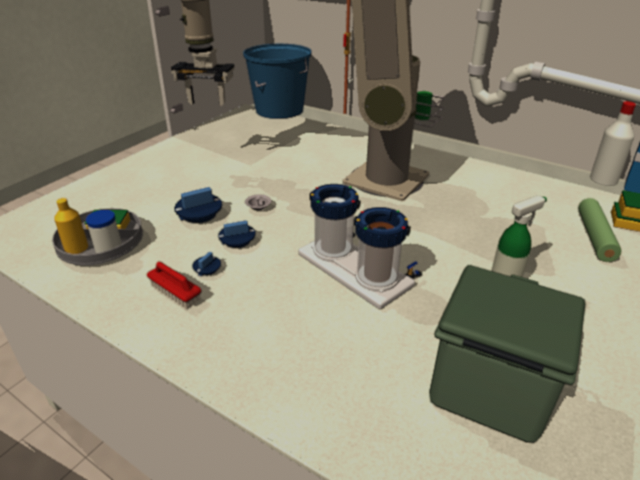

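View pics/top0.png

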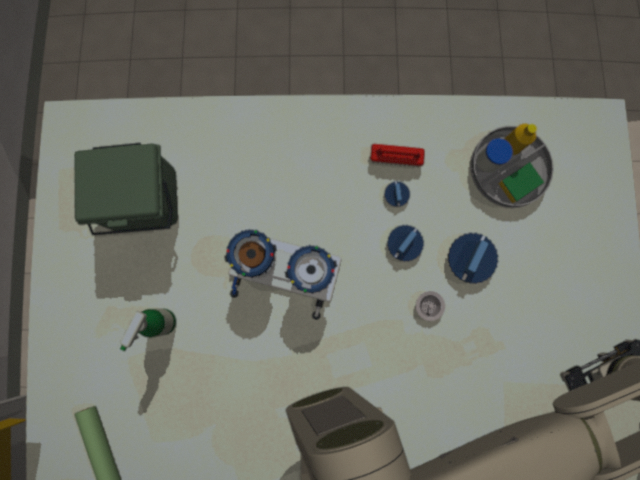

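View pics/wrist0.png

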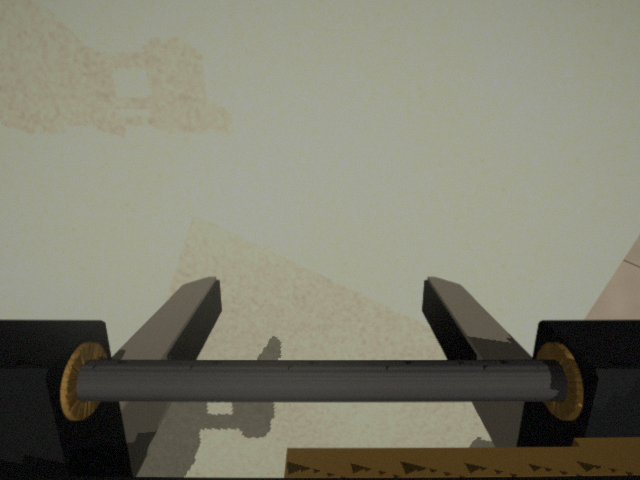

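Top view: the white cartridge is in the canister at (311,269) and the brown one at (250,253). There are three lid-like things, at (397,194) small, (405,243) middle and (472,258) large. The middle one is meant, so I'll confirm it in an enlarged crop.

```bash
cat > h.py <<'E'
import cv2,numpy as np
from bench import r
def ray(c,uv):
    K=c["mtx"];k=c["k1"]
    d=cv2.undistortPoints(np.array([[uv]],float),K,np.array([k,0,0,0.]))[0,0]
    E=c["extrinsics"];R=E[:3,:3];t=E[:3,3]
    o=-R.T@t; v=R.T@np.array([d[0],-d[1],-1.]); return o,v/np.linalg.norm(v)
def onz(c,uv,z):
    o,v=ray(c,uv);return o+v*(z-o[2])/v[2]
def proj(c,P):
    E=c["extrinsics"];p=E[:3,:3]@np.asarray(P,float)+E[:3,3]
    x,y=p[0]/-p[2],-p[1]/-p[2];f=1+c["k1"]*(x*x+y*y)
    K=c["mtx"];return np.array([K[0,0]*x*f+K[0,2],K[1,1]*y*f+K[1,2]])
E
python3 - <<'E'
from h import *
c=r.read_camera("top");im=c["color"]
a=cv2.resize(im[180:300,370:510],None,fx=5,fy=5,interpolation=cv2.INTER_CUBIC)
b=cv2.resize(im[215:315,210:360],None,fx=5,fy=5,interpolation=cv2.INTER_CUBIC)
cv2.imwrite("pics/ca.png",a);cv2.imwrite("pics/cb.png",b)
s=r.read_camera("scene")["color"]
cv2.imwrite("pics/cs.png",cv2.resize(s[170:300,160:440],None,fx=2.8,fy=2.8,interpolation=cv2.INTER_CUBIC))
E
```

```text
(no output)
```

View pics/ca.png

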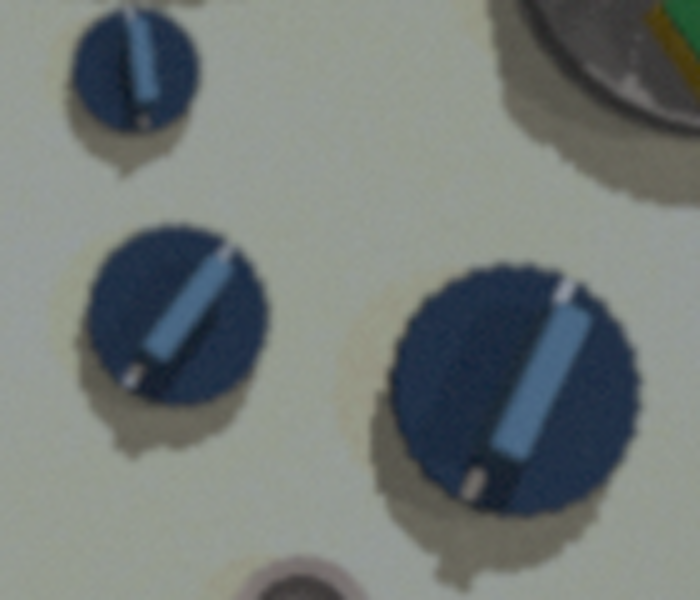

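View pics/cb.png

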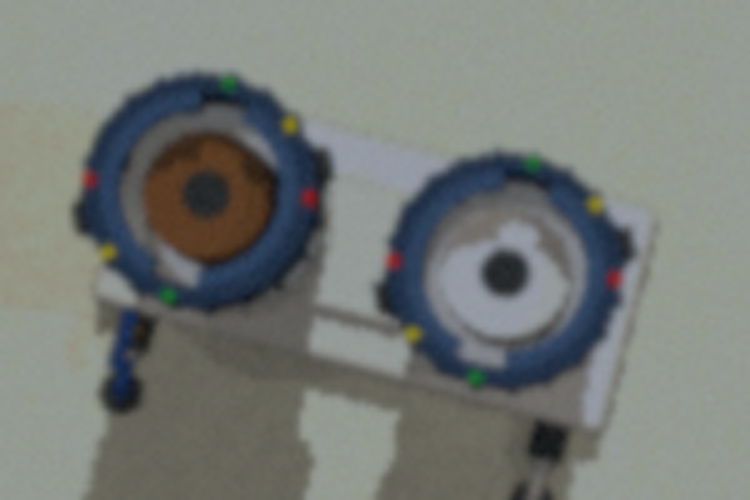

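View pics/cs.png

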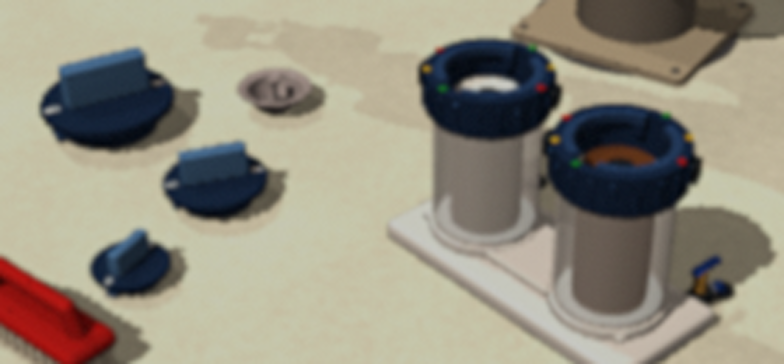

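The middle lid at about (405,243) has a 64-mm-class bar and white pointers along it, so it is the one meant. The white-cartridge canister has green marks near (316,247) and (305,290). Next I'll measure.

```bash
cat > m.py <<'E'
from h import *
def comps(m,off=(0,0),mina=3):
    n,l,s,ce=cv2.connectedComponentsWithStats(m.astype(np.uint8))
    return [(int(s[i,4]),ce[i]+off) for i in range(1,n) if s[i,4]>=mina]
c=r.read_camera("top")
ims=np.mean([r.read_camera("top")["color"].astype(float) for _ in range(4)],0).astype(np.uint8)
hsv=cv2.cvtColor(ims,cv2.COLOR_BGR2HSV)
H,S,V=[hsv[...,i].astype(int) for i in range(3)]
def box(m,x0,x1,y0,y1):
    o=np.zeros_like(m);o[y0:y1,x0:x1]=m[y0:y1,x0:x1];return o
# lid
cov=box((H>95)&(H<125)&(S>90),380,430,222,265)
cn=max(cv2.findContours(cov.astype(np.uint8),0,1)[0],key=cv2.contourArea)
(u,v),rad=cv2.minEnclosingCircle(cn);P=onz(c,(u,v),22)
print("lid cover",u,v,rad,P, "diam",np.linalg.norm(onz(c,(u-rad,v),22)-onz(c,(u+rad,v),22)))
bar=box((H>95)&(H<125)&(S>90)&(V>115),385,425,225,262)
cb=max(cv2.findContours(bar.astype(np.uint8),0,1)[0],key=cv2.contourArea)
rr=cv2.minAreaRect(cb);print("bar",rr,onz(c,rr[0],58))
ys,xs=np.nonzero(bar);pts=np.array([onz(c,p,58)[:2] for p in zip(xs,ys)])
mn=pts.mean(0);w,vv=np.linalg.eigh(np.cov((pts-mn).T));d=vv[:,1];print("bar mean",mn,"ang",np.degrees(np.arctan2(d[1],d[0])),"len",np.sqrt(12*w))
E
python3 m.py
cat > m2.py <<'E'
exec(open('m.py').read().split('# lid')[0])
for nm,m in(("green",(H>45)&(H<80)&(S>110)),("yel",(H>18)&(H<34)&(S>110)),("red",((H<8)|(H>172))&(S>120))):
    for a,p in comps(box(m,285,340,240,300)): print("W",nm,a,p,onz(c,p,186))
    for a,p in comps(box(m,220,280,225,280)): print("B",nm,a,p,onz(c,p,186))
E
python3 m2.py
```

```text
lid cover 405.0555419921875 242.94444274902344 17.217849731445312 [ 545.23388635 -178.14999569   22.        ] diam 93.86797983936233
bar ((407.260009765625, 240.8199920654297), (4.200000762939453, 21.800003051757812), 36.86989212036133) [ 546.56484886 -178.16697244   58.        ]
bar mean [ 546.69423419 -178.2832154 ] ang 140.9711985303421 len [11.46101451 58.51767447]
W green 6 [316.  247.5] [516.68700196  61.56039195 186.        ]
W green 8 [304.875 290.125] [416.18243796  88.38076859 186.        ]
B green 5 [255.2 231.4] [556.40290358 206.27757332 186.        ]
B green 7 [243.14285714 273.71428571] [455.7337757  234.00772084 186.        ]
W yel 4 [328.5 255.5] [497.39550694  32.09905908 186.        ]
W yel 6 [292.16666667 281.16666667] [437.42518063 118.18967375 186.        ]
B yel 4 [267.5 239.5] [536.71159687 176.77388226 186.        ]
B yel 6 [231.16666667 264.83333333] [476.91871608 262.70162504 186.        ]
W red 5 [288.4 266.8] [471.35787119 127.03415057 186.        ]
W red 6 [332.5 270. ] [462.96104541  22.99814423 186.        ]
B red 4 [227.5 250.5] [511.0921019  271.93476759 186.        ]
B red 7 [271.71428571 254.        ] [502.00846428 166.58479445 186.        ]
```

```bash
cat > go.py <<'E'
from h import *
from scipy.spatial.transform import Rotation as Ro
import sys
def st():
    s=r.sense();q=s["tool_rot"];R=Ro.from_quat([q[1],q[2],q[3],q[0]]).as_matrix();return s,np.array(s["position"]),R
def plan(tgt,jaw=None):
    s,p,R=st();d=R.T@(np.array(tgt)-p)/10
    y=np.degrees(np.arctan2(R[1,2],R[0,2]))
    print("t",s["time"],"p",p.round(1),"x-axis",R[:,0].round(4),"jaw",y.round(2),"q",np.round(s["qpos"],2),"F",np.round(s["force"],1),"M",np.round(s["moment"],2),"w",s["grip_width"])
    print("shift cm",d.round(3))
    if jaw is not None:
        # roll options (positive about tool x = down => clockwise)
        print("roll options",[round((y-jaw+k)%360-180,2) for k in(0,180)], )
E
python3 -c "
from go import *
plan([546,-178,150],51)"
```

```text
t 0.75 p [ 229.1 -554.5  218.7] x-axis [-0.e+00 -1.e-04 -1.e+00] jaw -67.55 q [-1.26  0.13  1.49 -0.    1.52 -0.09] F [ 1.   0.1 -0.1] M [ 0.01 -0.06 -0.01] w 93.09134432052699
shift cm [  6.866  43.664 -22.7  ]
roll options [np.float64(61.45), np.float64(-118.55)]
```

Call:
step_arm --pt "0 5.4 -2.8 0" --pt "0 5.4 -2.8 0" --pt "0 5.4 -2.8 0" --pt "0 5.4 -2.8 0" --pt "0 5.4 -2.8 0" --pt "0 5.4 -2.8 0" --pt "0 5.4 -2.8 0" --pt "0 5.4 -2.8 0" --fingers 0.3 --squeeze 20

```text
time: 1.75
position: [544.0, -180.9, 219.0]
tool_rot: [0.588, 0.393, 0.587, -0.393]
force: [0.8, -0.4, 0.1]
grip_width: 60.6
```

Call:
step_arm --pt "0 0 0 -10" --pt "0 0 0 -10" --pt "0 0 0 -10" --pt "0 0 0 -10" --pt "0 0 0 -10" --pt "0 0 0 -10" --pt "0 0 0 -10" --pt "0 0 0 -10" --pt "0 0 0 -10" --pt "0 0 0 -10"

```text
time: 3.0
position: [542.9, -182.5, 218.7]
tool_rot: [0.678, -0.2, 0.678, 0.2]
force: [-0.3, -0.2, -0.5]
grip_width: 60.8
```

Call:
step_arm --pt "0 0 0 -9.3" --pt "0 0 0 -9.3" --pt "0 0 0 0"

```text
time: 3.38
position: [542.9, -182.6, 218.7]
tool_rot: [0.638, -0.304, 0.638, 0.304]
force: [0.6, 0.2, 0.2]
grip_width: 60.9
```

```bash
python3 -c "
from go import *
plan([546,-178,150],51)
c=r.read_camera('wrist');cv2.imwrite('pics/w1.png',c['color']);print(proj(c,[546,-178,58]),proj(c,[546,-178,26]))"
```

```text
t 3.375 p [ 542.9 -182.6  218.7] x-axis [ 1.e-04 -0.e+00 -1.e+00] jaw 50.99 q [-0.41  0.06  1.57 -0.    1.52 -1.3 ] F [0.6 0.2 0.2] M [ 0.04 -0.11 -0.02] w 60.89609234347219
shift cm [6.869 0.045 0.55 ]
roll options [np.float64(179.99), np.float64(-0.01)]
[327.60022351 213.32093408] [327.0231092  205.44308102]
```

View pics/w1.png

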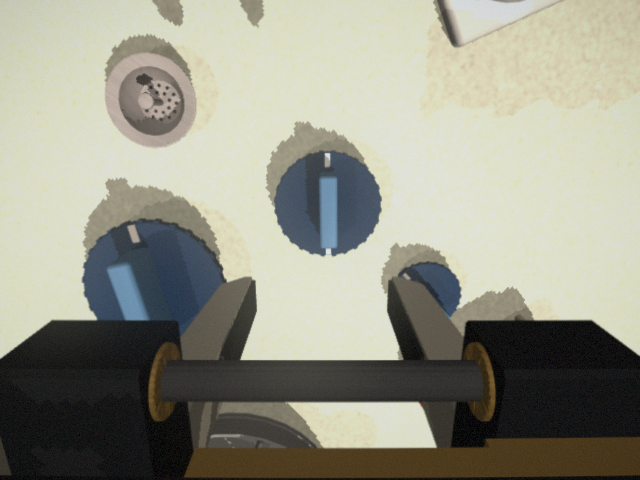

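The wrist view shows the middle lid centred at (328,204), its bar from (328,177) to (329,248), nearly square to the jaws. I'll refine the pose from this view.

```bash
cat > ml.py <<'E'
from go import *
c=r.read_camera('wrist');hsv=cv2.cvtColor(c['color'],cv2.COLOR_BGR2HSV);H,S,V=[hsv[...,i].astype(int) for i in range(3)]
m=((H>95)&(H<125)&(S>90)&(V>140));
n,l,s,ce=cv2.connectedComponentsWithStats(m.astype(np.uint8))
i=min([i for i in range(1,n) if s[i,4]>300],key=lambda i:np.hypot(*(ce[i]-proj(c,[546,-178,58]))))
k=max(cv2.findContours((l==i).astype(np.uint8),0,1)[0],key=cv2.contourArea)
P=np.array([onz(c,p,58)[:2] for p in k[:,0].astype(float)],np.float32)
rr=cv2.minAreaRect(P);print("bar",rr,s[i])
m=((H>95)&(H<130)&(S>70))
n,l,s,ce=cv2.connectedComponentsWithStats(m.astype(np.uint8))
i=l[int(round(ce[0][1]*0+225)),300]
k=max(cv2.findContours((l==i).astype(np.uint8),0,1)[0],key=cv2.contourArea)
P=np.array([onz(c,p,24)[:2] for p in k[:,0].astype(float)],np.float32)
print("cover",cv2.minEnclosingCircle(P),cv2.fitEllipse(P))
# white pointers
E
python3 ml.py
```

```text
bar ((489.9276428222656, -366.5932922363281), (20.233840942382812, 53.8426399230957), 61.93251419067383) [ 109  266   38   54 1031]
cover ((547.4378662109375, -176.45274353027344), 47.3483772277832) ((549.856201171875, -172.81936645507812), (76.7647476196289, 84.69430541992188), 96.29014587402344)
```

```bash
sed -i 's/m=((H>95)&(H<125)&(S>90)&(V>140));/print(hsv[212,328],hsv[212,300]);m=(abs(H-hsv[212,328,0].astype(int))<10)\&(V>(int(hsv[212,328,2])+int(hsv[212,300,2]))\/2)\&(S>60)/' ml.py; python3 ml.py
```

```text
[104  88 179] [106  71 101]
bar ((546.328369140625, -177.6588592529297), (13.39238452911377, 60.42010498046875), 51.430946350097656) [ 320  178   17   70 1119]
cover ((535.3406372070312, -192.64666748046875), 36.5862922668457) ((532.1397705078125, -196.691162109375), (22.967496871948242, 66.51788330078125), 61.62079620361328)
```

```bash
python3 -c "
from go import *
plan([546.4,-177.8,31],51.4)"
```

```text
t 3.525 p [ 542.9 -182.5  218.7] x-axis [ 1.e-04 -0.e+00 -1.e+00] jaw 50.86 q [-0.41  0.06  1.57  0.    1.52 -1.3 ] F [-0.5 -0.2 -0.7] M [-0.05 -0.15 -0.  ] w 60.593450231470285
shift cm [18.766  0.028  0.588]
roll options [np.float64(179.46), np.float64(-0.54)]
```

Call:
step_arm --pt "3 0.03 0.59 -0.5" --pt "3 0 0 0" --pt "3 0 0 0" --pt "3 0 0 0" --pt "3 0 0 0" --pt "2 0 0 0" --pt "1 0 0 0" --pt "0.75 0 0 0" --pt "0 0 0 0"

```text
time: 4.65
position: [546.5, -177.8, 31.3]
tool_rot: [0.637, -0.307, 0.637, 0.307]
force: [-0.2, 0.5, -0.6]
grip_width: 60.5
```

```bash
python3 -c "
from go import *
plan([546.4,-177.8,31],51.4)
c=r.read_camera('wrist');cv2.imwrite('pics/w2.png',c['color'])"
```

```text
t 4.65 p [ 546.5 -177.8   31.3] x-axis [ 2.e-04 -1.e-04 -1.e+00] jaw 51.54 q [-0.4   0.23  1.73 -0.    1.18 -1.3 ] F [-0.2  0.5 -0.6] M [ 0.02 -0.16  0.01] w 60.45730985288584
shift cm [ 0.033  0.014 -0.004]
roll options [np.float64(-179.86), np.float64(0.14)]
```

View pics/w2.png

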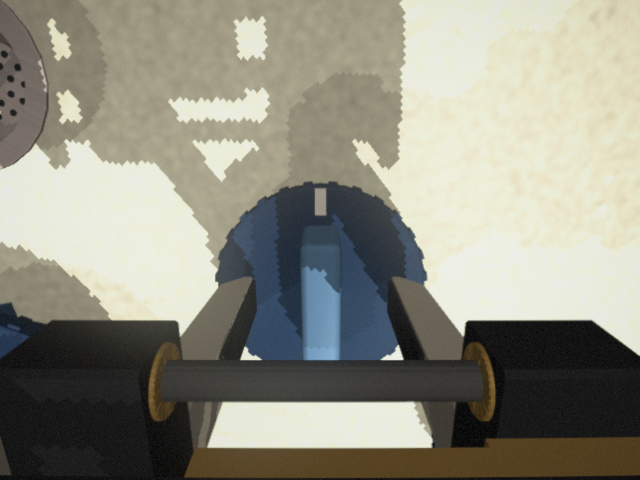

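The bar (about 321,290) lies midway between the fingers, with the pointer at (321,202). I'll close on it.

Call:
step_arm --pt "0 0 0 0" --pt "0 0 0 0" --pt "0 0 0 0" --pt "0 0 0 0" --pt "0 0 0 0" --pt "0 0 0 0" --pt "0 0 0 0" --pt "0 0 0 0" --fingers -1 --squeeze 45

```text
time: 5.7
position: [546.3, -177.8, 31.1]
tool_rot: [0.637, -0.307, 0.637, 0.307]
force: [-0.5, -0.6, -0.1]
grip_width: 15.9
```

Call:
step_arm --pt "-1 0 0 0" --pt "-3 0 0 0" --pt "-5 0 0 0" --pt "-5 0 0 0" --pt "-5 0 0 0" --pt "-5 0 0 0" --pt "-2 0 0 0" --pt "0 0 0 0"

```text
time: 6.7
position: [546.9, -178.0, 292.2]
tool_rot: [0.637, -0.308, 0.636, 0.307]
force: [-0.2, 0.4, -1.5]
grip_width: 15.7
```

```bash
python3 -c "
from go import *
plan([466.9,75,285],74.9)
c=r.read_camera('wrist');cv2.imwrite('pics/w3.png',c['color'])"
```

```text
t 6.7 p [ 546.9 -178.   292.2] x-axis [ 0.0023 -0.001  -1.    ] jaw 51.55 q [-0.4   0.04  1.45  0.    1.65 -1.3 ] F [-0.2  0.4 -1.5] M [ 0.05 -0.15 -0.05] w 15.699660284652195
shift cm [ 0.675 22.002 14.835]
roll options [np.float64(156.65), np.float64(-23.35)]
```

View pics/w3.png

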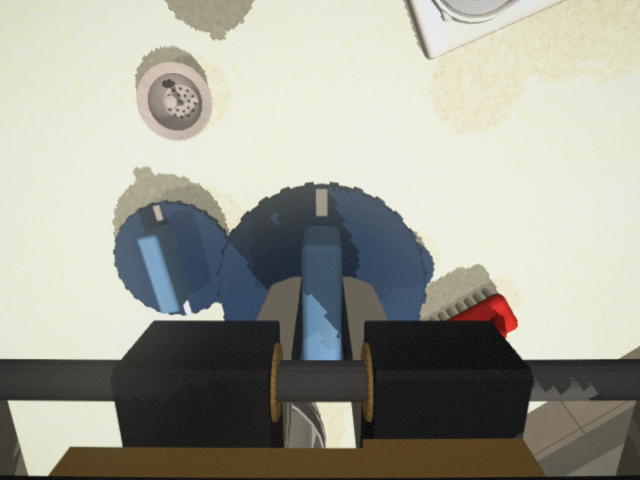

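The lid is held (width 15.7, weight felt). I'll hover beside the white canister to measure its mouth with the wrist camera.

```bash
python3 -c "
from go import *
plan([573,46,292],74.9)"
```

```text
t 6.75 p [ 546.1 -177.7  289.9] x-axis [-9.e-04  4.e-04 -1.e+00] jaw 51.55 q [-0.4   0.04  1.45  0.    1.65 -1.3 ] F [ 0.   0.3 -1.5] M [ 0.04 -0.2   0.01] w 15.760034177795799
shift cm [-0.201 11.805 19.186]
roll options [np.float64(156.65), np.float64(-23.35)]
```

Call:
step_arm --pt "0 2 3.2 0" --pt "0 2 3.2 0" --pt "0 2 3.2 0" --pt "0 2 3.2 0" --pt "0 2 3.2 0" --pt "0 1.8 3.2 0" --pt "0 0 0 -6" --pt "0 0 0 -6" --pt "0 0 0 -6" --pt "0 0 0 -5.4"

```text
time: 8.0
position: [572.0, 46.0, 287.2]
tool_rot: [0.559, -0.43, 0.562, 0.432]
force: [0.1, -0.7, -1.6]
grip_width: 15.5
```

Call:
step_arm --pt "0 0 0 0" --pt "0 0 0 0"

```text
time: 8.25
position: [572.6, 46.0, 289.2]
tool_rot: [0.561, -0.429, 0.562, 0.43]
force: [0.6, 0.3, -1.9]
grip_width: 16.0
```

```bash
cat > mm.py <<'E'
from go import *
plan([466.9,75,255],74.9)
c=r.read_camera('wrist');cv2.imwrite('pics/w4.png',c['color'])
hsv=cv2.cvtColor(c['color'],cv2.COLOR_BGR2HSV);H,S,V=[hsv[...,i].astype(int) for i in range(3)]
for nm,m in(("green",(H>45)&(H<80)&(S>110)),("yel",(H>18)&(H<34)&(S>110)),("red",((H<8)|(H>172))&(S>120))):
    n,l,s,ce=cv2.connectedComponentsWithStats(m[:380].astype(np.uint8))
    for i in range(1,n):
        if s[i,4]>8: print(nm,s[i,4],ce[i].round(1),onz(c,ce[i],186).round(1))
E
python3 mm.py
```

```text
t 8.25 p [572.6  46.  289.2] x-axis [-0.0029  0.     -1.    ] jaw 74.83 q [-0.01  0.05  1.45  0.    1.65 -1.32] F [ 0.6  0.3 -1.9] M [ 0.04 -0.18 -0.02] w 16.02476656709225
shift cm [ 3.454 10.957  0.038]
roll options [np.float64(179.93), np.float64(-0.07)]
green 90 [544.7 152.1] [557.4 206.8 186. ]
yel 26 [378.9   1.2] [439.4 118.5 186. ]
yel 61 [620.9   2.3] [478.  263.5 186. ]
yel 79 [272.1 132.5] [497.2  32.4 186. ]
yel 106 [497.  133.6] [536.9 177.1 186. ]
yel 14 [366.6 350.4] [674.2  55.  186. ]
yel 14 [362.6 352.7] [675.4  51.5 186. ]
yel 29 [276.3 357.8] [662.1 -15.1 186. ]
yel 23 [367.3 357.7] [680.7  54.1 186. ]
yel 60 [369.1 370.6] [692.5  52.7 186. ]
yel 31 [273.7 374. ] [675.7 -21.4 186. ]
red 108 [405.3  52.3] [472.  128.2 186. ]
red 50 [637.   54.7] [511.2 271.6 186. ]
red 78 [242.6  82.7] [462.4  23.2 186. ]
red 117 [474.8  83.3] [501.8 167.8 186. ]
```

View pics/w4.png

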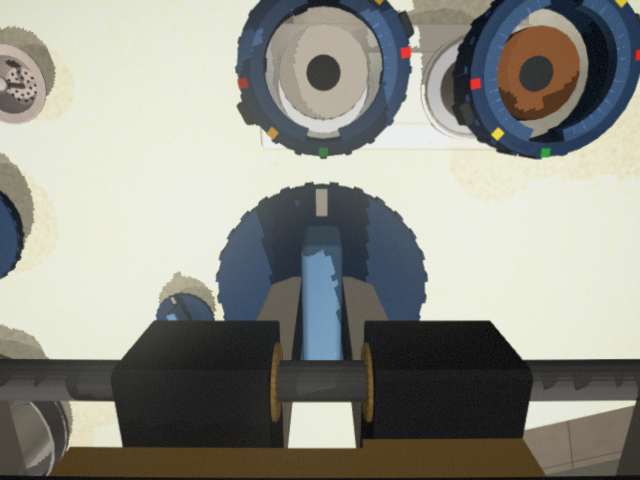

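The white canister centre is at about (467.3, 75.4) in both views, axis −15.2°, and the lid bar already lines up with the green marks. I'll move over the mouth at a safe height.

```bash
python3 -c "
from go import *
plan([467.3,75.4,245],74.8)"
```

```text
t 8.3 p [572.9  46.  289.8] x-axis [-0.002 -0.    -1.   ] jaw 74.85 q [-0.01  0.05  1.45 -0.    1.65 -1.32] F [-0.3  0.3 -1.6] M [ 0.06 -0.19  0.04] w 15.550753430051461
shift cm [ 4.499 10.949  0.085]
roll options [np.float64(-179.95), np.float64(0.05)]
```

Call:
step_arm --pt "0 2.2 0 0" --pt "0 2.2 0 0" --pt "0 2.2 0 0" --pt "0 2.2 0 0" --pt "0 2.15 0.08 0" --pt "1.5 0 0 0" --pt "1.5 0 0 0" --pt "1.3 0 0 0" --pt "0 0 0 0" --pt "0 0 0 0"

```text
time: 9.55
position: [468.0, 75.0, 248.2]
tool_rot: [0.561, -0.43, 0.561, 0.43]
force: [0.5, -0.6, -1.9]
grip_width: 15.6
```

```bash
python3 -c "
from go import *
plan([467.3,75.4,217],74.8)
c=r.read_camera('top')['color'];s=r.read_camera('scene')['color']
cv2.imwrite('pics/t5.png',np.hstack([cv2.resize(c[200:330,230:390],(400,325),interpolation=2),cv2.resize(s[130:310,270:450],(325,325),interpolation=2)]))
plan([467.3,75.4,217],74.8)"
```

```text
t 9.55 p [468.   75.  248.2] x-axis [-1.e-04 -0.e+00 -1.e+00] jaw 74.93 q [ 0.05 -0.23  1.78 -0.    1.59 -1.26] F [ 0.5 -0.6 -1.9] M [ 0.04 -0.15  0.03] w 15.60827125141027
shift cm [3.119 0.08  0.015]
roll options [np.float64(-179.87), np.float64(0.13)]
t 9.65 p [468.2  75.1 248.7] x-axis [ 9.e-04  1.e-04 -1.e+00] jaw 74.94 q [ 0.05 -0.23  1.78  0.    1.59 -1.26] F [-0.1  0.3 -0.7] M [ 0.05 -0.15  0.02] w 15.856481249294344
shift cm [ 3.174e+00  1.010e-01 -1.000e-03]
roll options [np.float64(-179.86), np.float64(0.14)]
```

View pics/t5.png

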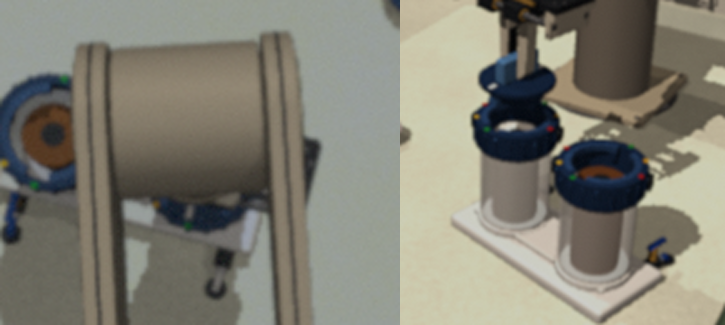

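The right half shows the lid held over the canister with the white cartridge. I'll descend gently.

Call:
step_arm --pt "1 0.08 0 0.1" --pt "1 0 0 0" --pt "1 0 0 0" --pt "0.3 0 0 0" --pt "0 0 0 0"

```text
time: 10.28
position: [466.8, 75.4, 214.8]
tool_rot: [0.561, -0.43, 0.562, 0.43]
force: [0.2, 0.4, -2.0]
grip_width: 16.0
```

```bash
python3 -c "
from go import *
plan([467.3,75.4,205],74.8)"
```

```text
t 10.275 p [466.8  75.4 214.8] x-axis [-6.e-04 -0.e+00 -1.e+00] jaw 74.85 q [ 0.05 -0.22  1.83 -0.    1.53 -1.25] F [ 0.2  0.4 -2. ] M [ 0.07 -0.13 -0.02] w 15.985523971025927
shift cm [ 0.98  -0.046  0.016]
roll options [np.float64(-179.95), np.float64(0.05)]
```

Call:
step_arm --pt "0.3 -0.02 0 0" --pt "0.3 0 0 0" --pt "0.3 0 0 0" --pt "0 0 0 0"

```text
time: 10.78
position: [467.0, 75.3, 205.8]
tool_rot: [0.561, -0.43, 0.562, 0.43]
force: [0.3, -0.0, -1.8]
grip_width: 15.8
```

No contact, and the lugs are through the slots. I'll continue to the seat.

Call:
step_arm --pt "0.2 0 0 0" --pt "0.2 0 0 0" --pt "0.15 0 0 0" --pt "0.1 0 0 0" --pt "0 0 0 0"

```text
time: 11.4
position: [467.2, 75.3, 199.5]
tool_rot: [0.562, -0.43, 0.562, 0.43]
force: [-0.7, -0.2, -1.1]
grip_width: 15.7
```

Call:
step_arm --pt "0.1 0 0 0" --pt "0.1 0 0 0" --pt "0 0 0 0"

```text
time: 11.78
position: [467.3, 75.3, 198.1]
tool_rot: [0.562, -0.43, 0.561, 0.43]
force: [-2.0, -0.2, 3.3]
grip_width: 15.5
```

Contact at exactly the expected seat height (198.1). I'll press a little to confirm it is fully down.

Call:
step_arm --pt "0.08 0 0 0" --pt "0 0 0 0" --pt "0 0 0 0"

```text
time: 12.15
position: [467.4, 75.3, 198.1]
tool_rot: [0.562, -0.43, 0.561, 0.43]
force: [-4.6, -1.2, 9.1]
grip_width: 15.8
```

```bash
python3 -c "
from go import *
plan([467.3,75.4,198],34.8)
s=r.read_camera('scene')['color'];w=r.read_camera('wrist')['color']
cv2.imwrite('pics/t6.png',np.hstack([cv2.resize(w,(440,330)),cv2.resize(s[150:310,280:440],(330,330),interpolation=2)]))"
```

```text
t 12.15 p [467.4  75.3 198.1] x-axis [ 8.e-04  0.e+00 -1.e+00] jaw 74.85 q [ 0.05 -0.21  1.86 -0.    1.49 -1.25] F [-4.6 -1.2  9.1] M [-0.08  0.78 -0.05] w 15.820247087288324
shift cm [0.009 0.008 0.004]
roll options [np.float64(-139.95), np.float64(40.05)]
```

View pics/t6.png

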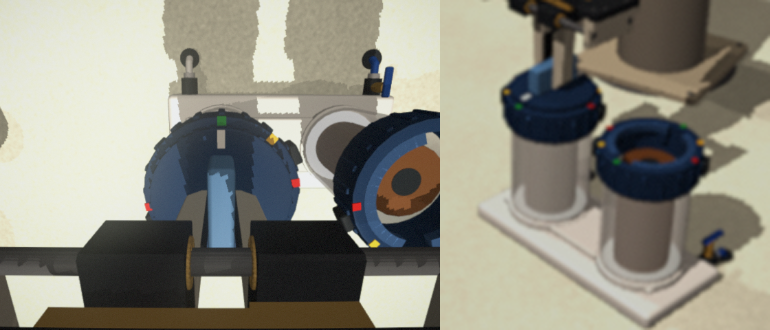

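It is seated, pointer at the green mark (221,121 in the left half). Now I'll twist clockwise (+roll) slowly.

Call:
step_arm --pt "-0.05 0 0 0" --pt "0 0 0 2" --pt "0 0 0 4" --pt "0 0 0 4" --pt "0 0 0 4" --pt "0 0 0 4" --pt "0 0 0 2" --pt "0 0 0 0"

```text
time: 13.25
position: [467.9, 75.3, 198.1]
tool_rot: [0.628, -0.326, 0.627, 0.325]
force: [-1.1, -0.8, 5.6]
grip_width: 16.1
```

```bash
python3 -c "
from go import *
plan([467.3,75.4,198],34.8)"
```

```text
t 13.25 p [467.9  75.3 198.1] x-axis [ 0.0018  0.     -1.    ] jaw 54.82 q [ 0.05 -0.21  1.86 -0.    1.49 -0.91] F [-1.1 -0.8  5.6] M [-0.1   0.01  0.  ] w 16.095932673549484
shift cm [ 0.009  0.053 -0.027]
roll options [np.float64(-159.98), np.float64(20.02)]
```

Call:
step_arm --pt "0 0 0 3" --pt "0 0 0 4" --pt "0 0 0 4" --pt "0 0 0 4" --pt "0 0 0 2" --pt "0 0 0 1" --pt "0 0 0 0" --pt "0 0 0 0"

```text
time: 14.25
position: [467.9, 75.3, 198.1]
tool_rot: [0.671, -0.224, 0.67, 0.223]
force: [-0.7, 0.2, 4.7]
grip_width: 16.0
```

```bash
python3 -c "
from go import *
plan([467.3,75.4,198],34.8)
c=r.read_camera('wrist');w=c['color'];cv2.imwrite('pics/w7.png',w)
"
```

```text
t 14.25 p [467.9  75.3 198.1] x-axis [ 0.0018  0.     -1.    ] jaw 36.85 q [ 0.05 -0.21  1.86 -0.    1.49 -0.59] F [-0.7  0.2  4.7] M [-0.09  0.    0.04] w 16.010093141020832
shift cm [ 0.011  0.043 -0.042]
roll options [np.float64(-177.95), np.float64(2.05)]
```

View pics/w7.png

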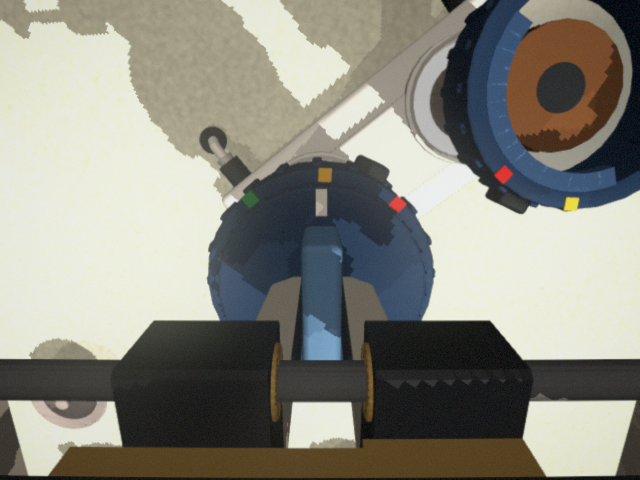

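The pointer (321,202) is about 2° short of the amber mark (325,174), matching the joint reading of 38°. I'll close the last 2°.

Call:
step_arm --pt "0 0 0 1" --pt "0 0 0 1" --pt "0 0 0 0" --pt "0 0 0 0" --pt "0 0 0 0" --pt "0 0 0 0"

```text
time: 15.05
position: [467.9, 75.3, 198.1]
tool_rot: [0.675, -0.212, 0.674, 0.212]
force: [-0.2, -0.7, 5.5]
grip_width: 15.9
```

```bash
python3 -c "
from go import *
plan([467.3,75.4,198],34.8)
c=r.read_camera('wrist')
hsv=cv2.cvtColor(c['color'],cv2.COLOR_BGR2HSV);H,S,V=[hsv[...,i].astype(int) for i in range(3)]
a={}
for nm,m,z in(('amber',(H>12)&(H<34)&(S>110),186),('white',(S<60)&(V>120),193)):
    o=np.zeros(m.shape,np.uint8);o[160:218,300:345]=m[160:218,300:345]
    n,l,s,ce=cv2.connectedComponentsWithStats(o);i=1+np.argmax(s[1:,4]);P=onz(c,ce[i],z);print(nm,s[i,4],ce[i],P,np.degrees(np.arctan2(P[1]-75.4,P[0]-467.3)))
w=c['color'];t=r.read_camera('scene')['color']
cv2.imwrite('pics/t8.png',np.hstack([cv2.resize(w[140:260,240:400],(440,330),interpolation=2),cv2.resize(t[150:310,280:440],(330,330),interpolation=2)]))
plan([467.3,75.4,198],34.8)"
```

```text
t 15.05 p [467.9  75.3 198.1] x-axis [ 0.0018  0.     -1.    ] jaw 34.85 q [ 0.05 -0.21  1.86 -0.    1.49 -0.56] F [-0.2 -0.7  5.5] M [-0.13  0.12  0.04] w 15.928853045823217
shift cm [ 0.01   0.039 -0.044]
roll options [np.float64(-179.95), np.float64(0.05)]
amber 192 [320.36458333 174.44270833] [436.99721343 118.89364821 186.        ] 124.86560233870364
white 296 [320.98310811 201.95608108] [443.63915465 109.81849175 193.        ] 124.50641166830016
t 15.15 p [467.9  75.3 198.1] x-axis [ 0.0018  0.     -1.    ] jaw 34.85 q [ 0.05 -0.21  1.86 -0.    1.49 -0.56] F [0.9 0.5 6. ] M [-0.12  0.05  0.02] w 15.930571771269674
shift cm [ 0.009  0.039 -0.043]
roll options [np.float64(-179.95), np.float64(0.05)]
```

View pics/t8.png

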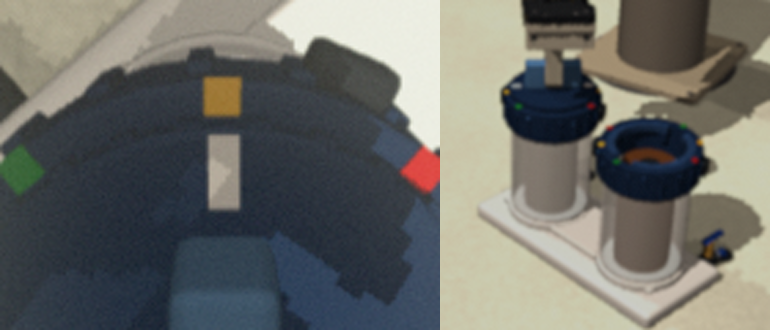

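The pointer and the amber mark agree within 0.4° (124.5° against 124.9°). The lid is seated, gripped and steady, so I'll hand in.

```bash
python3 -c "
from bench import r
print(r.close_job())"
```

```text
the job is handed in; nothing more can be done
None
```

I lowered the middle-sized blue lid into the canister with the white cartridge, lugs through the slots at the green marks. It met its seat at the expected height (TCP z 198.1 mm). I then twisted it 40° clockwise to the amber mark and handed in at about 15 s, still gripping it.

- **Amber mark:** in the last wrist picture the lid's pointer was within 0.4° of the mark. The jaw angle (74.85° to 34.85°) gives the same 40°, below the catch at 46°.
- **Hold:** the lid was steady, with about 5–6 N of downward push, a 15.9 mm grip and almost no twisting moment.
- **Left alone:** the lid never went over the brown-cartridge canister. I did not move toward the brush, strainer or spray bottle, but took no closing picture of them.
- **Checks:** no check failed or disagreed. The top and wrist views put the canister mouth within 1 mm of each other.

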